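# Unlock, load and start the tube mixer

### The job

Get the tube mixer running with the purple-capped samples: draw the red transport pin straight up out of its bore and park it, upright and with its collar resting on the yellow bracket, in the notch at the mixer's side. Then lift the carrier of purple-capped tubes up and off its hooks, lower it without dropping or tipping it until it stands flat inside the black-rimmed tray on the platform, let go of it, and finally press the green start button all the way down. Leave the white-capped carrier hanging and the red-lidded jar where it stands.

Things in the scene. Friction and masses are not known exactly. Their poses are not given: they have to be found in the camera images.
- mixer: White tube mixer, 260 x 260 mm, fixed. Origin under its centre; x to its rear, y to its left. Front ledge (x -130 to -50) 85 mm high, with green start button (y +55) and, at y -75, the lug with the pin's bore. Behind it the aluminium platform (x -45 to +130, y +-110), top at 100 mm, with the tray. Yellow notched bracket on its right side (y -130 to -187, x +-50), top at 95 mm.
- bore (a point): Mouth of the pin's bore in the aluminium lug on the mixer's front ledge, 95 mm above the bench; bore 12.5 mm wide, 60 mm deep, vertical. Axes as the mixer's.
- notch (a point): Centre of the parking notch at the yellow bracket's top face, 95 mm above the bench. An 18 mm wide slot along the mixer's y, right through the 10 mm plate, open above, below and at its outer (-y) end; from here it runs 14 mm inwards (+y) to its closed end and 28 mm outwards (-y) to its mouth. Axes as the mixer's.
- pin: Red-headed steel transport pin, 50 g, standing in the bore at the start. Origin on its axis at the collar's underside, z up. Below: shaft 10 mm in diameter, 40 mm long, tip tapered. Above: round red collar 32 mm in diameter, 5 mm thick, then a square red head 18 x 18 mm (faces along the pin's x and y) up to 43 mm above the origin.
- pin_tip (a point): Lower tip of the pin's shaft, 40 mm below its origin.
- pin_head (a point): Grip point in the pin's square head, 34 mm above its origin.
- tray (a point): Centre of the floor of the tray on the mixer's platform, 100 mm above the bench; the tray is a black rim 14 mm high and 6 mm thick, inside 52 mm along the mixer's x and 132 mm along its y. Axes as the mixer's.
- carrier: Carrier with four PURPLE-capped tubes, 0.3 kg, hanging on a hook stand at the start. Origin under its centre, z up. Beige block 40 (x) by 120 (y) by 50 mm high; cap tops at 85 mm; uprights at y +-56 mm carry a round 12 mm bar along y, axis 145 mm above the underside, with a black grip 16 (x) by 42 (y) by 20 mm high in its middle.
- carrier_grip (a point): Middle of the purple carrier's black grip, 145 mm above its underside; axes as the carrier's.
- other_carrier: The same carrier but with WHITE caps, hanging on the other hook stand; to be left hanging.
- stand_a: Fixed steel hook stand with the purple carrier (stands look alike, may be swapped). Origin on the bench below the hooks, +x to the post (x +95 mm). Arms at y +-37, 8 mm thick, slope down to valleys at x 0, 189 mm high, where the bar lies; upturned tips at x -16, tops 209 mm high. Lift the carrier 16 to 42 mm, move it 60 mm or more to the stand's -x, only then higher: its tubes are below the arms.
- stand_a_hook (a point): Where the bar's middle rests on stand_a, 200 mm above the bench, x +3.4 mm in the stand's frame; axes as the stand's.
- stand_b: The other, identical hook stand, with the white-capped carrier.
- start (a joint): Travel of the green start button, m: 0 up, 0.006 fully down; springs back, 5 N when fully down.
- start_top (a point): Top centre of the green start button (30 mm in diameter) on the mixer's front ledge.
- jar: Specimen jar with red lid, 64 mm in diameter, 69 mm high; origin under its centre. Bystander.
Mind the look-alikes: they are no part of the job. Leave any blue look-alike of the pin alone.

How it is judged:
By the outcome, as a careful person would: the job done as asked, in the order asked, and still so for the second after the job is handed in, with the robot touching nothing.
It also fails if it takes over 72 s, if anything falls off the work surface, if the arm or the gripper's body presses on something with over 40 N, if the wrist force passes 120 N, or if a joint passes its speed limit or range.

### The arm

A 7-joint arm with a two-finger parallel gripper is mounted at the origin on the work surface. World frame = base frame: x ahead of the robot, y to its left, z up, the work surface at z = 0. Lengths are in m, angles in degrees, forces in N, time in s.
With the tool pointing down it reaches from about 0.35 to 0.9 m from the base axis. Payload 19.9 kg.
Tool frame: the origin (TCP) lies at the very end of the fingers, on their centre line; the grasp point (between the pads) lies ctrl.grasp_offset behind it (ctrl.grasp_offset is the distance from the TCP to the grasp point, in m); z points along the fingers, x is the direction in which the jaws open and shut, and the axes are right-handed (so a half turn about z gives the same grasp; the last joint's range is limited). The gripper opens to 85 mm and grips with 20 to 120 N. Pads are 22 mm wide; open, the fingers measure 114 mm over their backs; the gripper's body (76 mm by 85 mm) begins 54 mm behind the grasp point. The pads swing forward as they close: fully open they stand 13 mm farther back than shut.
Start: joints at [66.664, 23.915, -0.59, 92.452, 0.269, 63.638, -3.037], TCP at [0.224, -0.584, 0.231] pointing down, gripper open.
Joint ranges: [-161.28, 161.28], [-22.2, 115.67], [-73.04, 71.86], [3.21, 147.25], [-68.34, 248.33], [10.77, 114.83], [-161.83, 161.83]. Speed limits (degrees/s): [108.29, 108.29, 136.94, 136.94, 172.46, 172.46, 172.46].

### API

Orientations are given as a 3x3 rotation matrix whose columns are the frame's x, y, z axes.
In Python, from station import ctrl gives the robot as it stands. The module is installed in compiled form; this text tells all that it offers.
- The arm moves only by the tool jog_arm, never from a script. Its argument "rows" is a list of rows, each a list of 4 numbers: the shift along the tool's x, y, z in m, then the turn about the tool's z in rad. In form: [[tx, ty, tz, twist], ...]. A call has 1 to 5 rows; each row shifts and turns the pose as measured when the row begins, along the tool's axes as they then stand; what a row does not reach is not made up. A row lasts 1/12 s, in which the tool goes at most 41.7 mm and 7.16 degrees, less where a joint would pass 70% of its speed; a pose out of reach is approached as far as the arm can. A call is refused whole if a number of a shift passes 0.0417 or a number of a turn 0.125, either way. A call with a gripper value outside its range is refused whole. "grip" is the opening, from 0 (shut) to 1 (fully open), set as the call begins (left out, the last holds). The fingers move at their own pace and stop on an object; "squeeze" is the grip in N (left out, the last holds). Time passes only in rows, so rows that do not move let the fingers close. It gives the time, the measured TCP pose, the force and the opening at its end, in the units of the state.
- ctrl.state(): the state, without advancing time (a new reading comes with each control period).
- ctrl.capture(name): name is "side" or "top"; returns the picture (480x640x3 uint8, red, green, blue); there is no depth.
- ctrl.camera_params(name): a dict with "K" (3x3 intrinsics, pixels), "R" (3x3) and "t" (3): a world point X has camera coordinates R X + t. Camera axes: x right, y down, z forward; pixel columns grow to the right and rows downward; lengths in m; the calibration is good to about 2 mm. A picture is of the moment at which its call begins. camera_params takes no time and is no camera call.
- ctrl.sign_off(): hands the job in, once; it reports no verdict.
The state is a dict: "time_s": time; "joint_positions": joint angles; "qd": joint speeds; "effort": joint torques, N m; "ee_pos": TCP position; "ee_rot": TCP orientation; "wrist_force": force on the tool from outside, world axes, zero at the start; "moment": the same for the moment, N m; "finger_gap": opening from 0.0 (shut) to 1.0 (fully open).
Only numpy, scipy, OpenCV 4.12 (cv2) and the standard library are available. Lean on these libraries where they do the work, as an engineer would, in place of code of your own. Each camera call takes 0.05 s, during which the arm holds its last target. There are 200 camera calls.

## Working session

There is one attempt and no reset: what is moved stays moved. The work goes in short steps, Python scripts to look and compute and a tool call to move; the robot and the scene stay as the last step left them, time stands still between calls to the robot, and variables do not carry over. Pictures are saved under pics/ and viewed, about 8 in all and at most 12, crops included, and the job is handed in when it is done.

Besides the shell and the picture viewer there is one more tool, called by a JSON object that holds its "fn" and its "kwargs". jog_arm: Moves the arm, as the interface text tells. Its arguments: {"type":"object","properties":{"rows":{"type":"array","items":{"type":"array","items":{"type":"number"}}},"grip":{"type":"number"},"squeeze":{"type":"number"}},"required":["rows"]}

```bash
mkdir -p pics; ls; python3 - <<'E'
from station import ctrl
import cv2,numpy as np
for n in("side","top"):
    im=ctrl.capture(n); cv2.imwrite(f"pics/{n}0.png",im[:,:,::-1])
    p=ctrl.camera_params(n); print(n,np.round(p["K"],1).tolist(),np.round(p["R"],4).tolist(),np.round(p["t"],4).tolist(), np.round(-np.array(p["R"]).T@p["t"],3))
s=ctrl.state();print(s, ctrl.grasp_offset)
E
```

```text
pics
side [[578.5, 0.0, 332.3], [0.0, 578.5, 238.9], [0.0, 0.0, 1.0]] [[-0.9887, -0.1499, 0.0066], [-0.1196, 0.7608, -0.6378], [0.0906, -0.6314, -0.7701]] [0.4839, 0.1337, 1.3108] [0.376 0.798 1.092]
top [[441.6, 0.0, 320.2], [0.0, 441.6, 241.1], [0.0, 0.0, 1.0]] [[0.0201, -0.9996, 0.0197], [-0.9962, -0.0217, -0.0848], [0.0852, -0.0179, -0.9962]] [-0.0076, 0.4844, 0.8723] [0.408 0.019 0.91 ]
{'time_s': 0.1, 'joint_positions': array([66.66524548, 23.94429448, -0.59099148, 92.48218551,  0.27066945,
       63.63840264, -3.03522096]), 'qd': array([ 0.08182903, -0.09355935,  0.10206414, -0.16626598,  0.0313607 ,
        0.01368867, -0.05850193]), 'effort': array([ 6.79382338e-04, -8.65819645e+01,  6.80010505e-01, -4.35633087e+01,
        1.92350097e-02,  5.06113371e-03,  9.97796133e-05]), 'ee_pos': array([ 0.22342056, -0.58336403,  0.23072551]), 'ee_rot': array([[ 3.57717824e-01, -9.33829598e-01, -4.91209378e-04],
       [-9.33829074e-01, -3.57718146e-01,  9.94521201e-04],
       [-1.10442784e-03,  1.02947638e-04, -9.99999385e-01]]), 'wrist_force': array([ 0.1657042 ,  0.406312  , -0.58653565]), 'moment': array([-0.04796163, -0.01187774, -0.01663791]), 'finger_gap': 1.0027326193360115} 0.0187
```

View pics/side0.png

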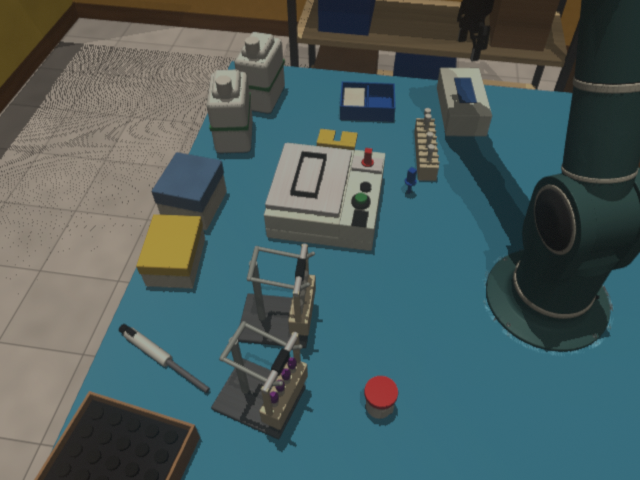

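View pics/top0.png

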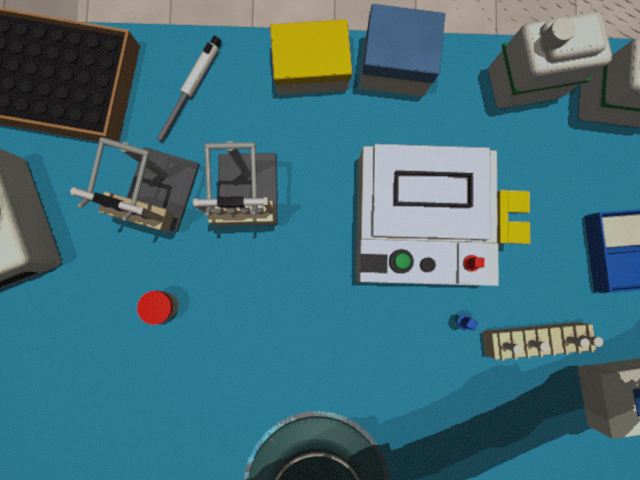

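Top view: the mixer is at about (428,215), the red pin at (474,263) and the blue look-alike at (465,322). The yellow notch is at (515,217), the purple carrier at (107,200), the white-capped carrier at (235,203) and the jar at (155,307). In the side view the purple carrier is at (283,380) and the pin at (368,157). Next I'll take enlarged crops to read off points.

```bash
python3 - <<'E'
import cv2,numpy as np
t=cv2.imread("pics/top0.png");s=cv2.imread("pics/side0.png")
def crop(im,x,y,w,h,k): 
    c=cv2.resize(im[y:y+h,x:x+w],None,fx=k,fy=k,interpolation=cv2.INTER_CUBIC)
    for i in range(0,w,20): cv2.putText(c,str(x+i),(i*k,9),0,.35,(0,255,255)); cv2.line(c,(i*k,10),(i*k,16),(0,255,255))
    for i in range(0,h,20): cv2.putText(c,str(y+i),(0,i*k+4),0,.35,(0,255,255)); cv2.line(c,(24,i*k),(30,i*k),(0,255,255))
    return c
cv2.imwrite("pics/a.png",crop(t,350,140,190,150,4))
cv2.imwrite("pics/b.png",crop(s,260,125,135,125,4))
cv2.imwrite("pics/c.png",np.hstack([crop(s,205,310,110,130,4)[:,:440],cv2.copyMakeBorder(crop(t,65,130,90,110,4),0,80,0,0,0)]))
E
```

```text
(no output)
```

View pics/a.png

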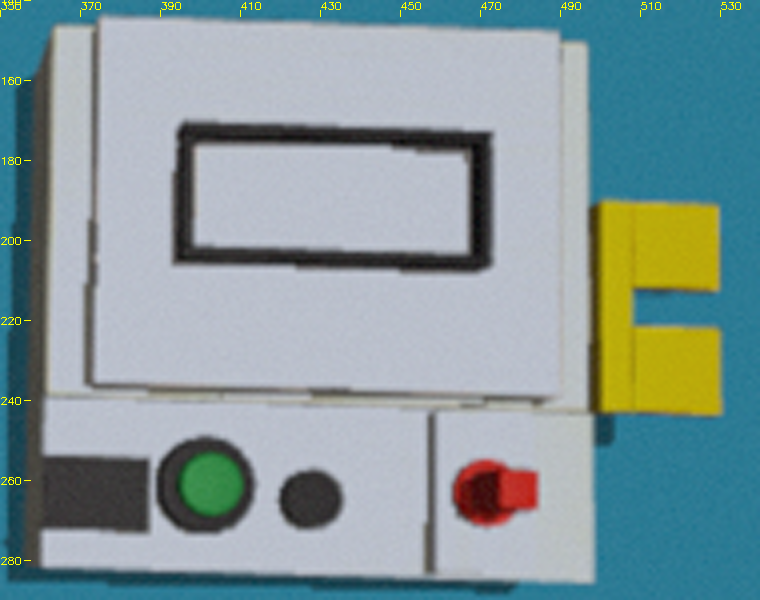

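View pics/b.png

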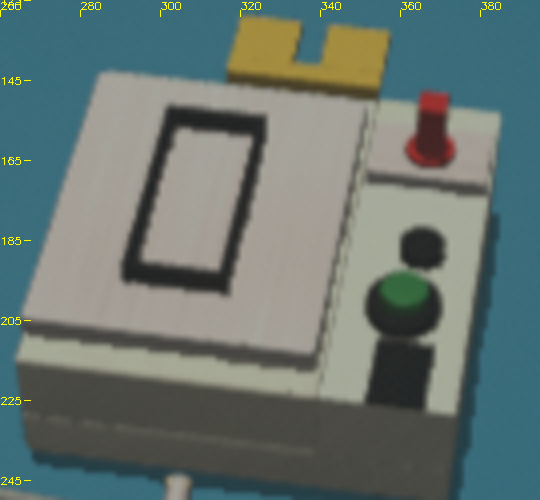

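View pics/c.png

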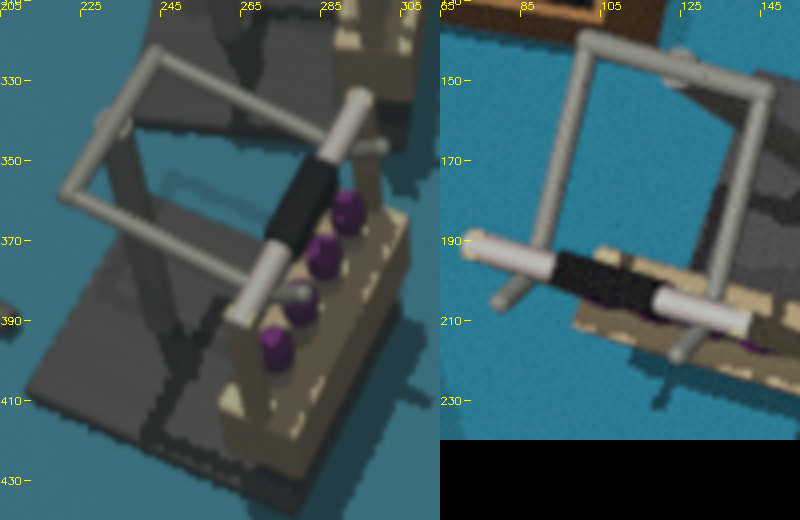

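Crop readings in full-image pixels:

| Item | Top view | Side view |
|---|---|---|
| Pin collar | (471.7,263.2) | (367.5,162.5) |
| Pin head top | (479.5,262.5) | (368.5,149.5) |
| Notch slot centre line | (519,216.8) | (338,136) |
| Green button | (403,260.7) | (361,197) |
| Black grip | (106.5,200.7) | (280.5,361.3) |

- **Pin:** there is a red-headed one in the lug, top (474,263), and a blue one on the bench, top (465,322). The red one in the lug is the right one.
- **Carrier:** the one at top (107,200) has purple caps, seen in the side crop at (292,363), (286,374), (280,386) and (274,397). The other has pale caps, so the left one is the right one.

```bash
cat > geo.py <<'E'
from station import ctrl
import numpy as np
from scipy.optimize import least_squares
P={n:ctrl.camera_params(n) for n in("side","top")}
def proj(n,X):
    p=P[n]; c=np.array(p["R"])@X+p["t"]; q=np.array(p["K"])@c; return q[:2]/q[2]
def tri(obs):  # {cam:(u,v)}
    r=least_squares(lambda X:np.concatenate([proj(n,X)-u for n,u in obs.items()]),[.5,0,.1]); return r.x,abs(r.fun).max()
def atz(n,u,z):
    r=least_squares(lambda X:proj(n,np.array([X[0],X[1],z]))-u,[.5,0]); return r.x
def Rz(a): return np.array([[np.cos(a),-np.sin(a)],[np.sin(a),np.cos(a)]])
E
python3 - <<'E'
from geo import *
T=lambda u,v:np.array([350+u/4,140+v/4]); S=lambda u,v:np.array([260+u/4,125+v/4])
M=[("top",T(100,16),130,110,100),("top",T(560,32),130,-110,100),("top",T(88,386),-45,110,100),("top",T(556,400),-45,-110,100),
("top",T(594,582),-130,-130,85),("top",T(40,568),-130,130,85),("top",T(720,204),50,-187,95),("top",T(722,414),-50,-187,95),
("top",T(633,288),9,-145,95),("top",T(633,326),-9,-145,95),
("side",S(100,72),130,-110,100),("side",S(368,106),-45,-110,100),("side",S(316,357),-45,110,100),("side",S(22,320),130,110,100),
("side",S(500,112),-130,-130,85),("side",S(456,414),-130,130,85),("side",S(241,16),50,-187,95),("side",S(389,31),-50,-187,95),
("side",S(295,62),9,-145,95),("side",S(322,65),-9,-145,95)]
tr=[("top",T(180,122),1,1),("top",T(493,132),1,-1),("top",T(174,262),-1,1),("top",T(490,270),-1,-1),("side",S(168,106),1,-1),("side",S(267,117),-1,-1),("side",S(230,275),-1,1),("side",S(122,263),1,1)]
def w(p,x,y,z): return np.append(p[:2]+Rz(p[2])@np.array([x,y]),z)
def f(p):
    r=[proj(n,w(p,x/1e3,y/1e3,z/1e3))-u for n,u,x,y,z in M]
    r+=[proj(n,w(p,p[3]+.032*a,p[4]+.072*b,.114))-u for n,u,a,b in tr]
    return np.concatenate(r)
r=least_squares(f,[.5,-.2,0,.04,0],loss="soft_l1",f_scale=1)
p=r.x;print(np.round(p,4),np.degrees(p[2]));print(np.round(f(p).reshape(-1,2),1).tolist())
print("tray",w(p,p[3],p[4],.1),"notch",w(p,0,-.159,.095))
loc=lambda X:Rz(-p[2])@(X[:2]-p[:2])
for nm,o in dict(collar={"top":T(487,493),"side":S(430,150)},head={"top":T(518,490),"side":S(434,98)},btn={"top":T(212,484),"side":S(404,289)}).items():
    X,e=tri(o);print(nm,X.round(4),e.round(2),loc(X).round(4))
print("collar@.098",atz("top",T(487,493),.1),atz("side",S(430,150),.1),"head@.138",atz("top",T(518,490),.138),atz("side",S(434,98),.138))
print("bore y-.075:",w(p,-.09,-.075,.095))
t=lambda u,v:np.array([65+(u-440)/4,130+v/4]); s=lambda u,v:np.array([205+u/4,310+v/4])
for nm,a,b in [("left",t(475,244),s(240,315)),("right",t(745,322),s(360,97)),("grip",t(606,283),s(302,205)),("armL",t(585,38),s(65,190)),("armR",t(765,92),s(155,52)),("tipL",t(498,303),s(303,293)),("tipR",t(678,357),s(380,146))]:
    X,e=tri({"top":a,"side":b});print(nm,X.round(4),e.round(2))
print("grip@.2",atz("top",t(606,283),.206),atz("side",s(302,205),.206))
E
```

```text
[ 5.326e-01 -2.026e-01 -7.000e-03  4.440e-02  4.000e-04] -0.3991077583622901
[[-1.1, -0.1], [0.0, -0.4], [0.4, -0.1], [1.6, -0.2], [-0.3, 0.5], [-0.2, 0.3], [-0.3, 0.2], [-0.1, 0.4], [-0.4, -0.0], [-0.3, 0.0], [-0.3, -0.2], [-0.1, -1.2], [0.0, -0.8], [-0.4, -0.6], [0.5, 0.2], [0.3, 0.2], [0.1, -0.5], [0.4, -0.2], [-0.6, 0.0], [-0.5, 0.0], [-0.1, 0.2], [-0.7, 0.1], [0.9, -0.5], [0.2, -0.1], [0.1, -0.6], [0.5, -0.5], [-0.2, 1.0], [-0.0, 0.8]]
tray [ 0.57707145 -0.20243605  0.1       ] notch [ 0.53154069 -0.36155248  0.095     ]
collar [ 0.4429 -0.2783  0.0953] 0.0 [-0.0892 -0.0764]
head [ 0.4426 -0.2753  0.1412] 0.0 [-0.0896 -0.0734]
btn [ 0.4441 -0.1486  0.1031] 0.03 [-0.0889  0.0534]
collar@.098 [ 0.44271172 -0.27664283] [ 0.442583   -0.27329369] head@.138 [ 0.44270267 -0.27654532] [ 0.4427837  -0.27891127]
bore y-.075: [ 0.442128   -0.27692761  0.095     ]
left [0.5411 0.403  0.2032] 0.15
right [0.5122 0.2943 0.2019] 0.14
grip [0.5265 0.3501 0.2029] 0.08
armL [0.6254 0.3617 0.2089] 0.36
armR [0.6051 0.2892 0.2076] 0.18
tipL [0.5171 0.3908 0.206 ] 0.2
tipR [0.4977 0.3187 0.2054] 0.61
grip@.2 [0.52584794 0.3486155 ] [0.5261019  0.35159864]
```

Everything agrees with the description: mixer yaw is −0.4°, bar height about 0.202 (expected 0.200) and carrier yaw −15°. I'll write a small planner that prints rows.

```bash
cat > go.py <<'E'
# usage: go.py x y z yaw_deg(tool x axis) nmin : prints tool-frame rows from the present pose
import sys; from geo import *
x,y,z,yaw=map(float,sys.argv[1:5]); nmin=int(sys.argv[5]) if len(sys.argv)>5 else 1
s=ctrl.state(); p=s["ee_pos"]; R=s["ee_rot"]; y0=np.degrees(np.arctan2(R[1,0],R[0,0]))
dy=(yaw-y0+180)%360-180; D=np.array([x,y,z])-p
n=max(nmin,int(np.ceil(max(np.linalg.norm(D)/.040,abs(dy)/6.9))))
print("t",round(s["time_s"],2),"pos",p.round(4),"yaw",y0.round(2),"D",D.round(4),"dyaw",dy.round(2),"F",s["wrist_force"].round(1),"gap",round(s["finger_gap"],3),"tilt",R[:2,2].round(4))
rows=[]
for i in range(n):
    a=np.radians(dy)*i/n; c,q=np.cos(a),np.sin(a)
    Q=np.array([[c,-q,0],[q,c,0],[0,0,1]])@R; t=Q.T@(D/n); rows.append([round(float(v),4) for v in t]+[round(float(-np.radians(dy)/n),4)])
for i in range(0,n,5): print(rows[i:i+5])
E
python3 go.py 0.4425 -0.277 0.22 -0.4
```

```text
t 0.1 pos [ 0.2234 -0.5834  0.2307] yaw -69.04 D [ 0.2191  0.3064 -0.0107] dyaw 68.64 F [ 0.2  0.4 -0.6] gap 1.003 tilt [-0.0005  0.001 ]
[[-0.0208, -0.0314, 0.0011, -0.1198], [-0.0169, -0.0337, 0.0011, -0.1198], [-0.0127, -0.0354, 0.0011, -0.1198], [-0.0084, -0.0367, 0.0011, -0.1198], [-0.0039, -0.0375, 0.0011, -0.1198]]
[[0.0006, -0.0377, 0.0011, -0.1198], [0.0051, -0.0373, 0.0011, -0.1198], [0.0095, -0.0365, 0.0011, -0.1198], [0.0138, -0.0351, 0.0011, -0.1198], [0.0179, -0.0332, 0.001, -0.1198]]
```

{"fn": "jog_arm", "kwargs": {"rows": [[-0.021,-0.031,0.001,-0.12],[-0.017,-0.034,0.001,-0.12],[-0.013,-0.035,0.001,-0.12],[-0.008,-0.037,0.001,-0.12],[-0.004,-0.037,0.001,-0.12]], "grip": 0.6}}

```text
time_s: 0.52
ee_pos: [0.3286, -0.4298, 0.223]
ee_rot: [[0.827, -0.562, -0.005], [-0.562, -0.827, 0.001], [-0.005, 0.002, -1.0]]
wrist_force: [0.5, -0.2, 0.1]
finger_gap: 0.6
```

{"fn": "jog_arm", "kwargs": {"rows": [[0.001,-0.038,0.001,-0.12],[0.005,-0.037,0.001,-0.12],[0.01,-0.036,0.001,-0.12],[0.014,-0.035,0.001,-0.12],[0.018,-0.033,0.001,-0.12]]}}

```text
time_s: 0.93
ee_pos: [0.4389, -0.2669, 0.2169]
ee_rot: [[1.0, 0.028, -0.006], [0.028, -1.0, 0.001], [-0.006, -0.001, -1.0]]
wrist_force: [0.9, -1.2, 0.4]
finger_gap: 0.603
```

```bash
python3 go.py 0.4425 -0.277 0.17 -0.4
```

```text
t 0.93 pos [ 0.4389 -0.2669  0.2169] yaw 1.6 D [ 0.0036 -0.0101 -0.0469] dyaw -2.0 F [ 0.9 -1.2  0.4] gap 0.603 tilt [-0.0063  0.0006]
[[0.0018, 0.0051, 0.0235, 0.0174], [0.0019, 0.0051, 0.0235, 0.0174]]
```

{"fn": "jog_arm", "kwargs": {"rows": [[0.002,0.005,0.02,0.017],[0.002,0.005,0.02,0.017],[0,0,0,0]]}}

```text
time_s: 1.18
ee_pos: [0.4486, -0.2679, 0.1766]
ee_rot: [[1.0, 0.016, -0.003], [0.016, -1.0, 0.002], [-0.003, -0.002, -1.0]]
wrist_force: [0.2, 0.8, -1.1]
finger_gap: 0.601
```

```bash
python3 go.py 0.4425 -0.277 0.11 -0.4 3; python3 - <<'E'
from geo import *
import cv2
t=ctrl.capture("top")[190:310,400:560,::-1];s=ctrl.capture("side")[70:190,300:460,::-1]
cv2.imwrite("pics/d.png",np.hstack([cv2.resize(q,None,fx=2.5,fy=2.5,interpolation=2) for q in(t,s)]))
E
```

```text
t 1.18 pos [ 0.4486 -0.2679  0.1766] yaw 0.9 D [-0.0061 -0.0091 -0.0666] dyaw -1.3 F [ 0.2  0.8 -1.1] gap 0.601 tilt [-0.0029  0.0018]
[[-0.002, 0.003, 0.0222, 0.0075], [-0.002, 0.003, 0.0222, 0.0075], [-0.002, 0.0031, 0.0222, 0.0075]]
```

View pics/d.png

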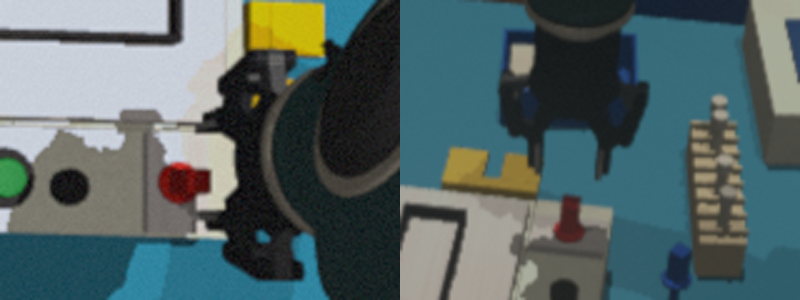

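The jaws are open along x above the red pin (top ~(472,263), side ~(368,155)). The gripper is about 6 mm and 9 mm off in x and y, so I'll centre it before going down.

{"fn": "jog_arm", "kwargs": {"rows": [[-0.006,0.009,0.0,0.02],[0,0,0,0],[0,0,0,0]]}}

```text
time_s: 1.53
ee_pos: [0.4421, -0.2801, 0.1818]
ee_rot: [[1.0, -0.009, 0.0], [-0.009, -1.0, -0.001], [0.0, 0.001, -1.0]]
wrist_force: [-0.2, 0.3, -0.1]
finger_gap: 0.601
```

```bash
python3 go.py 0.4425 -0.277 0.11 -0.4 3
```

```text
t 1.53 pos [ 0.4421 -0.2801  0.1818] yaw -0.5 D [ 0.0004  0.0031 -0.0718] dyaw 0.1 F [-0.2  0.3 -0.1] gap 0.601 tilt [ 0.0003 -0.0013]
[[0.0001, -0.0011, 0.0239, -0.0006], [0.0001, -0.0011, 0.0239, -0.0006], [0.0001, -0.0011, 0.0239, -0.0006]]
```

{"fn": "jog_arm", "kwargs": {"rows": [[0,-0.001,0.018,0],[0,-0.001,0.018,0],[0,0,0.018,0],[0,0,0.01,0],[0,0,0,0]]}}

```text
time_s: 1.95
ee_pos: [0.4426, -0.2818, 0.12]
ee_rot: [[1.0, -0.014, 0.006], [-0.014, -1.0, -0.007], [0.006, 0.007, -1.0]]
wrist_force: [-1.3, -0.5, -0.2]
finger_gap: 0.598
```

```bash
python3 go.py 0.4425 -0.277 0.11 -0.4
```

```text
t 1.95 pos [ 0.4426 -0.2818  0.12  ] yaw -0.78 D [-0.0001  0.0048 -0.01  ] dyaw 0.38 F [-1.3 -0.5 -0.2] gap 0.598 tilt [ 0.006  -0.0068]
[[-0.0002, -0.0049, 0.01, -0.0067]]
```

{"fn": "jog_arm", "kwargs": {"rows": [[0,-0.004,0.01,0],[0,0,0,0],[0,0,0,0]]}}

```text
time_s: 2.2
ee_pos: [0.4432, -0.2782, 0.1108]
ee_rot: [[1.0, -0.015, 0.007], [-0.014, -1.0, -0.008], [0.007, 0.008, -1.0]]
wrist_force: [0.2, -0.1, -0.5]
finger_gap: 0.598
```

```bash
python3 go.py 0.4425 -0.277 0.11 -0.4
```

```text
t 2.2 pos [ 0.4432 -0.2782  0.1108] yaw -0.83 D [-0.0007  0.0012 -0.0008] dyaw 0.43 F [ 0.2 -0.1 -0.5] gap 0.598 tilt [ 0.0072 -0.0077]
[[-0.0007, -0.0012, 0.0008, -0.0075]]
```

{"fn": "jog_arm", "kwargs": {"rows": [[0,0,0,0],[0,0,0,0],[0,0,0,0],[0,0,0,0],[0,0,0,0]], "grip": 0, "squeeze": 50}}

```text
time_s: 2.62
ee_pos: [0.4442, -0.2787, 0.1129]
ee_rot: [[1.0, -0.014, 0.01], [-0.014, -1.0, -0.009], [0.01, 0.009, -1.0]]
wrist_force: [0.0, 0.4, -0.7]
finger_gap: 0.2
```

{"fn": "jog_arm", "kwargs": {"rows": [[0,0,0,0],[0,0,0,0]]}}

```text
time_s: 2.78
ee_pos: [0.4442, -0.2788, 0.1131]
ee_rot: [[1.0, -0.014, 0.01], [-0.014, -1.0, -0.01], [0.01, 0.009, -1.0]]
wrist_force: [0.2, -1.0, -0.5]
finger_gap: 0.201
```

```bash
python3 go.py 0.4425 -0.277 0.11 -0.4
```

```text
t 2.78 pos [ 0.4442 -0.2788  0.1131] yaw -0.82 D [-0.0017  0.0018 -0.0031] dyaw 0.42 F [ 0.2 -1.  -0.5] gap 0.201 tilt [ 0.0097 -0.0096]
[[-0.0018, -0.0018, 0.0031, -0.0073]]
```

{"fn": "jog_arm", "kwargs": {"rows": [[0,0,-0.015,0],[0,0,-0.018,0],[0,0,-0.018,0],[0,0,-0.018,0],[0,0,-0.01,0]]}}

```text
time_s: 3.2
ee_pos: [0.4424, -0.2773, 0.1927]
ee_rot: [[1.0, -0.014, 0.006], [-0.014, -1.0, -0.007], [0.006, 0.006, -1.0]]
wrist_force: [0.2, 0.4, -0.7]
finger_gap: 0.196
```

```bash
python3 go.py 0.5315 -0.3615 0.185 -0.4 7
```

```text
t 3.2 pos [ 0.4424 -0.2773  0.1927] yaw -0.8 D [ 0.0891 -0.0842 -0.0077] dyaw 0.4 F [ 0.2  0.4 -0.7] gap 0.196 tilt [ 0.0063 -0.0066]
[[0.0129, 0.0118, 0.0013, -0.001], [0.0129, 0.0119, 0.0013, -0.001], [0.0129, 0.0119, 0.0013, -0.001], [0.0129, 0.0119, 0.0013, -0.001], [0.0128, 0.0119, 0.0013, -0.001]]
[[0.0128, 0.0119, 0.0013, -0.001], [0.0128, 0.0119, 0.0013, -0.001]]
```

{"fn": "jog_arm", "kwargs": {"rows": [[0.013,0.012,0,-0.001],[0.013,0.012,0,-0.001],[0.013,0.012,0,-0.001],[0.013,0.012,0,-0.001],[0.013,0.012,0,-0.001]]}}

```text
time_s: 3.62
ee_pos: [0.508, -0.3393, 0.1967]
ee_rot: [[1.0, -0.008, 0.008], [-0.008, -1.0, -0.01], [0.008, 0.01, -1.0]]
wrist_force: [-0.4, 0.3, -0.9]
finger_gap: 0.199
```

{"fn": "jog_arm", "kwargs": {"rows": [[0.013,0.012,0,0],[0.012,0.012,0,0],[0,0,0,0],[0,0,0,0]]}}

```text
time_s: 3.95
ee_pos: [0.5351, -0.3666, 0.1948]
ee_rot: [[1.0, -0.009, 0.007], [-0.009, -1.0, -0.009], [0.007, 0.009, -1.0]]
wrist_force: [0.2, 0.9, -1.0]
finger_gap: 0.202
```

```bash
python3 go.py 0.5315 -0.3615 0.155 -0.4 1;  python3 - <<'E'
from geo import *
import cv2
t=ctrl.capture("top")[160:280,460:620,::-1];s=ctrl.capture("side")[60:180,270:430,::-1]
cv2.imwrite("pics/e.png",np.hstack([cv2.resize(q,None,fx=2.5,fy=2.5,interpolation=2) for q in(t,s)]))
E
```

```text
t 3.95 pos [ 0.5351 -0.3666  0.1948] yaw -0.53 D [-0.0036  0.0051 -0.0398] dyaw 0.13 F [ 0.2  0.9 -1. ] gap 0.202 tilt [ 0.0069 -0.009 ]
[[-0.0019, -0.0027, 0.0199, -0.0011], [-0.0019, -0.0027, 0.0199, -0.0011]]
```

View pics/e.png

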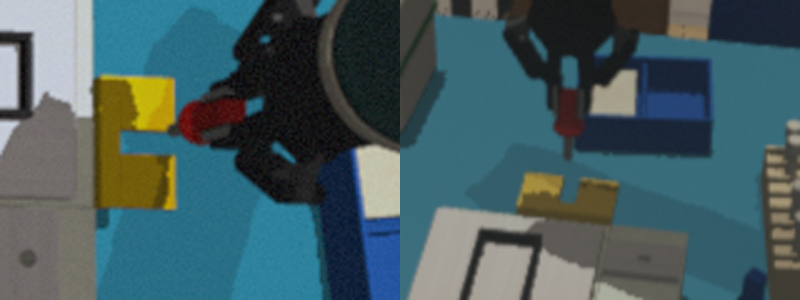

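The pin is held upright and its bore is empty. The tip, top (529,212), is about 4 mm too far along +x and −y, so I'll correct that and lower.

{"fn": "jog_arm", "kwargs": {"rows": [[-0.0035,-0.005,0.004,0],[0,0,0.008,0],[0,0,0.008,0]]}}

```text
time_s: 4.3
ee_pos: [0.5307, -0.3602, 0.1752]
ee_rot: [[1.0, -0.009, 0.008], [-0.009, -1.0, -0.011], [0.009, 0.011, -1.0]]
wrist_force: [0.1, -1.0, -0.9]
finger_gap: 0.2
```

```bash
python3 go.py 0.5315 -0.3615 0.115 -0.4 4
```

```text
t 4.3 pos [ 0.5307 -0.3602  0.1752] yaw -0.49 D [ 0.0008 -0.0013 -0.0602] dyaw 0.09 F [ 0.1 -1.  -0.9] gap 0.2 tilt [ 0.0084 -0.0106]
[[0.0001, 0.0002, 0.0151, -0.0004], [0.0001, 0.0002, 0.0151, -0.0004], [0.0001, 0.0002, 0.0151, -0.0004], [0.0001, 0.0002, 0.0151, -0.0004]]
```

{"fn": "jog_arm", "kwargs": {"rows": [[0,0,0.015,0],[0,0,0.013,0],[0,0,0.013,0],[0,0,0.008,0],[0,0,0,0]]}}

```text
time_s: 4.72
ee_pos: [0.5294, -0.3591, 0.1199]
ee_rot: [[1.0, -0.008, 0.007], [-0.008, -1.0, -0.01], [0.007, 0.01, -1.0]]
wrist_force: [2.0, -0.7, -2.0]
finger_gap: 0.201
```

```bash
python3 go.py 0.5315 -0.3615 0.113 -0.4 2
```

```text
t 4.72 pos [ 0.5294 -0.3591  0.1199] yaw -0.44 D [ 0.0021 -0.0024 -0.0069] dyaw 0.04 F [ 2.  -0.7 -2. ] gap 0.201 tilt [ 0.0067 -0.0096]
[[0.001, 0.0011, 0.0035, -0.0003], [0.001, 0.0011, 0.0035, -0.0003]]
```

{"fn": "jog_arm", "kwargs": {"rows": [[0.002,0.001,0.003,0],[0,0,0.003,0],[0,0,0.002,0],[0,0,0.001,0]]}}

```text
time_s: 5.05
ee_pos: [0.5321, -0.3604, 0.1121]
ee_rot: [[1.0, -0.008, 0.007], [-0.007, -1.0, -0.01], [0.007, 0.01, -1.0]]
wrist_force: [-10.3, 5.5, 23.7]
finger_gap: 0.204
```

```bash
python3 go.py 0.5315 -0.3615 0.113 -0.4 2
```

```text
t 5.05 pos [ 0.5321 -0.3604  0.1121] yaw -0.43 D [-0.0006 -0.0011  0.0009] dyaw 0.03 F [-10.3   5.5  23.7] gap 0.204 tilt [ 0.007  -0.0103]
[[-0.0003, 0.0006, -0.0004, -0.0003], [-0.0003, 0.0006, -0.0004, -0.0003]]
```

{"fn": "jog_arm", "kwargs": {"rows": [[0,0,-0.0005,0],[0,0,0,0]]}}

```text
time_s: 5.22
ee_pos: [0.5323, -0.3606, 0.1138]
ee_rot: [[1.0, -0.008, 0.008], [-0.008, -1.0, -0.011], [0.008, 0.011, -1.0]]
wrist_force: [-0.8, -0.4, -1.7]
finger_gap: 0.201
```

```bash
python3 go.py 0.5315 -0.3615 0.113 -0.4 2;  python3 - <<'E'
from geo import *
import cv2
t=ctrl.capture("top")[160:280,460:620,::-1];s=ctrl.capture("side")[80:180,280:413,::-1]
cv2.imwrite("pics/f.png",np.hstack([cv2.resize(q,(400,300),interpolation=2) for q in(t,s)]))
E
```

```text
t 5.22 pos [ 0.5323 -0.3606  0.1138] yaw -0.44 D [-0.0008 -0.0009 -0.0008] dyaw 0.04 F [-0.8 -0.4 -1.7] gap 0.201 tilt [ 0.0078 -0.0111]
[[-0.0004, 0.0004, 0.0004, -0.0003], [-0.0004, 0.0004, 0.0004, -0.0003]]
```

View pics/f.png

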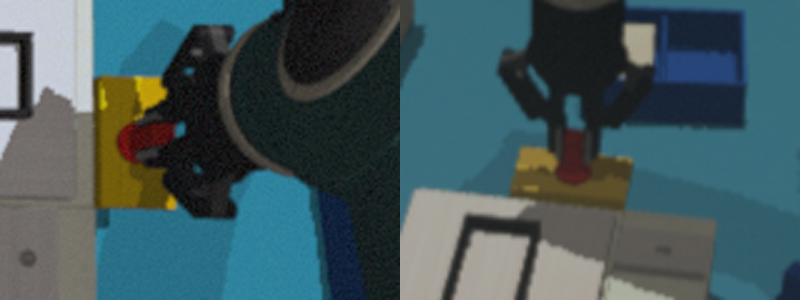

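The collar is over the bracket at top ~(513,217) and the shaft is in the slot. I'll lower the last 1 mm and release.

{"fn": "jog_arm", "kwargs": {"rows": [[0,0,0.0012,0],[0,0,0,0]]}}

```text
time_s: 5.48
ee_pos: [0.5324, -0.3607, 0.1124]
ee_rot: [[1.0, -0.008, 0.008], [-0.008, -1.0, -0.011], [0.008, 0.011, -1.0]]
wrist_force: [0.3, -0.8, -0.1]
finger_gap: 0.204
```

{"fn": "jog_arm", "kwargs": {"rows": [[0,0,0,0],[0,0,0,0],[0,0,0,0],[0,0,0,0]], "grip": 0.6}}

```text
time_s: 5.82
ee_pos: [0.5323, -0.3607, 0.1121]
ee_rot: [[1.0, -0.008, 0.008], [-0.008, -1.0, -0.011], [0.008, 0.011, -1.0]]
wrist_force: [1.0, -0.3, -0.3]
finger_gap: 0.603
```

{"fn": "jog_arm", "kwargs": {"rows": [[0,0,-0.012,0],[0,0,-0.02,0],[0,0,-0.03,0],[0,0,-0.035,0],[0,0,-0.035,0]]}}

```text
time_s: 6.23
ee_pos: [0.5283, -0.3572, 0.244]
ee_rot: [[1.0, -0.007, -0.002], [-0.007, -1.0, -0.003], [-0.002, 0.003, -1.0]]
wrist_force: [1.2, -0.0, 0.9]
finger_gap: 0.601
```

{"fn": "jog_arm", "kwargs": {"rows": [[0,0,-0.035,0],[0,0,-0.035,0],[0,0,-0.035,0]]}}

```text
time_s: 6.48
ee_pos: [0.5273, -0.3556, 0.3574]
ee_rot: [[1.0, -0.006, -0.001], [-0.006, -1.0, -0.004], [-0.001, 0.004, -1.0]]
wrist_force: [0.1, 0.2, -0.8]
finger_gap: 0.6
```

```bash
python3 go.py 0.46 0.24 0.33 -15
```

```text
t 6.48 pos [ 0.5273 -0.3556  0.3574] yaw -0.35 D [-0.0673  0.5956 -0.0274] dyaw -14.65 F [ 0.1  0.2 -0.8] gap 0.6 tilt [-0.0011 -0.0036]
[[-0.0044, -0.0372, 0.0016, 0.016], [-0.005, -0.0371, 0.0016, 0.016], [-0.0056, -0.037, 0.0016, 0.016], [-0.0062, -0.037, 0.0016, 0.016], [-0.0068, -0.0368, 0.0016, 0.016]]
[[-0.0074, -0.0367, 0.0016, 0.016], [-0.008, -0.0366, 0.0016, 0.016], [-0.0086, -0.0365, 0.0016, 0.016], [-0.0091, -0.0363, 0.0016, 0.016], [-0.0097, -0.0362, 0.0016, 0.016]]
[[-0.0103, -0.036, 0.0016, 0.016], [-0.0109, -0.0359, 0.0016, 0.016], [-0.0114, -0.0357, 0.0016, 0.016], [-0.012, -0.0355, 0.0016, 0.016], [-0.0126, -0.0353, 0.0016, 0.016]]
[[-0.0131, -0.0351, 0.0016, 0.016]]
```

```bash
python3 go.py 0.526 0.330 0.29 -15
```

```text
t 6.48 pos [ 0.5273 -0.3556  0.3574] yaw -0.35 D [-0.0013  0.6856 -0.0674] dyaw -14.65 F [ 0.1  0.2 -0.8] gap 0.6 tilt [-0.0011 -0.0036]
[[-0.0003, -0.0381, 0.0036, 0.0142], [-0.0008, -0.0381, 0.0036, 0.0142], [-0.0014, -0.0381, 0.0036, 0.0142], [-0.0019, -0.0381, 0.0036, 0.0142], [-0.0025, -0.038, 0.0036, 0.0142]]
[[-0.003, -0.038, 0.0036, 0.0142], [-0.0035, -0.0379, 0.0036, 0.0142], [-0.0041, -0.0379, 0.0036, 0.0142], [-0.0046, -0.0378, 0.0036, 0.0142], [-0.0052, -0.0378, 0.0036, 0.0142]]
[[-0.0057, -0.0377, 0.0036, 0.0142], [-0.0062, -0.0376, 0.0036, 0.0142], [-0.0068, -0.0375, 0.0036, 0.0142], [-0.0073, -0.0374, 0.0036, 0.0142], [-0.0078, -0.0373, 0.0036, 0.0142]]
[[-0.0083, -0.0372, 0.0036, 0.0142], [-0.0089, -0.0371, 0.0036, 0.0142], [-0.0094, -0.0369, 0.0036, 0.0142]]
```

{"fn": "jog_arm", "kwargs": {"rows": [[0,-0.038,0.003,0.014],[-0.001,-0.038,0.003,0.014],[-0.001,-0.038,0.003,0.014],[-0.002,-0.038,0.003,0.014],[-0.002,-0.038,0.003,0.014]]}}

```text
time_s: 6.9
ee_pos: [0.5288, -0.1678, 0.3552]
ee_rot: [[0.996, -0.091, 0.014], [-0.091, -0.996, -0.015], [0.016, 0.013, -1.0]]
wrist_force: [1.0, 0.3, 0.5]
finger_gap: 0.597
```

{"fn": "jog_arm", "kwargs": {"rows": [[-0.003,-0.038,0.003,0.014],[-0.0035,-0.038,0.003,0.014],[-0.004,-0.038,0.003,0.014],[-0.0045,-0.038,0.003,0.014],[-0.005,-0.038,0.003,0.014]]}}

```text
time_s: 7.32
ee_pos: [0.5293, 0.0328, 0.3424]
ee_rot: [[0.986, -0.164, 0.02], [-0.164, -0.986, -0.018], [0.023, 0.015, -1.0]]
wrist_force: [0.7, -0.0, -0.6]
finger_gap: 0.6
```

```bash
python3 go.py 0.526 0.340 0.29 -15
```

```text
t 7.32 pos [0.5293 0.0328 0.3424] yaw -9.44 D [-0.0033  0.3072 -0.0524] dyaw -5.56 F [ 0.7 -0.  -0.6] gap 0.6 tilt [ 0.0203 -0.0183]
[[-0.0068, -0.0379, 0.0058, 0.0121], [-0.0073, -0.0378, 0.0058, 0.0121], [-0.0078, -0.0377, 0.0058, 0.0121], [-0.0082, -0.0376, 0.0058, 0.0121], [-0.0087, -0.0375, 0.0058, 0.0121]]
[[-0.0091, -0.0374, 0.0058, 0.0121], [-0.0096, -0.0373, 0.0058, 0.0121], [-0.01, -0.0372, 0.0058, 0.0121]]
```

{"fn": "jog_arm", "kwargs": {"rows": [[-0.007,-0.038,0.006,0.012],[-0.007,-0.038,0.006,0.012],[-0.008,-0.038,0.006,0.012],[-0.008,-0.038,0.006,0.012],[-0.009,-0.037,0.006,0.012]]}}

```text
time_s: 7.73
ee_pos: [0.525, 0.2351, 0.314]
ee_rot: [[0.973, -0.227, 0.028], [-0.227, -0.974, -0.02], [0.032, 0.013, -0.999]]
wrist_force: [0.8, -0.5, 0.5]
finger_gap: 0.606
```

{"fn": "jog_arm", "kwargs": {"rows": [[-0.009,-0.037,0.006,0.012],[-0.009,-0.036,0.006,0.012],[-0.007,-0.028,0.006,0.01],[0,0,0,0],[0,0,0,0]]}}

```text
time_s: 8.15
ee_pos: [0.5202, 0.3526, 0.296]
ee_rot: [[0.967, -0.254, 0.029], [-0.253, -0.967, -0.017], [0.032, 0.009, -0.999]]
wrist_force: [0.0, -0.5, 0.5]
finger_gap: 0.602
```

```bash
python3 go.py 0.5262 0.3493 0.25 -15 3
```

```text
t 8.15 pos [0.5202 0.3526 0.296 ] yaw -14.67 D [ 0.006  -0.0033 -0.046 ] dyaw -0.33 F [ 0.  -0.5  0.5] gap 0.602 tilt [ 0.0285 -0.0169]
[[0.0017, 0.0004, 0.0154, 0.0019], [0.0017, 0.0004, 0.0154, 0.0019], [0.0017, 0.0004, 0.0154, 0.0019]]
```

{"fn": "jog_arm", "kwargs": {"rows": [[0.005,0.0,0.01,0.004],[0,0,0.015,0],[0,0,0.015,0],[0,0,0.01,0],[0,0,0,0]]}}

```text
time_s: 8.57
ee_pos: [0.5296, 0.3458, 0.2458]
ee_rot: [[0.964, -0.262, 0.033], [-0.262, -0.965, -0.018], [0.036, 0.009, -0.999]]
wrist_force: [-0.0, -0.2, -0.1]
finger_gap: 0.601
```

```bash
python3 go.py 0.5267 0.349 0.182 -15 3
```

```text
t 8.57 pos [0.5296 0.3458 0.2458] yaw -15.18 D [-0.0029  0.0032 -0.0638] dyaw 0.18 F [-0.  -0.2 -0.1] gap 0.601 tilt [ 0.0328 -0.0178]
[[-0.002, -0.001, 0.0212, -0.001], [-0.002, -0.001, 0.0212, -0.001], [-0.002, -0.001, 0.0212, -0.001]]
```

{"fn": "jog_arm", "kwargs": {"rows": [[-0.003,-0.003,0.016,0],[-0.001,0,0.018,0],[-0.001,0,0.015,0],[0,0,0.01,0]]}}

```text
time_s: 8.9
ee_pos: [0.5311, 0.3458, 0.1887]
ee_rot: [[0.963, -0.268, 0.038], [-0.267, -0.963, -0.017], [0.041, 0.006, -0.999]]
wrist_force: [0.1, 0.2, -0.0]
finger_gap: 0.598
```

```bash
python3 go.py 0.5267 0.349 0.182 -15
```

```text
t 8.9 pos [0.5311 0.3458 0.1887] yaw -15.52 D [-0.0044  0.0032 -0.0067] dyaw 0.52 F [ 0.1  0.2 -0. ] gap 0.598 tilt [ 0.0383 -0.0169]
[[-0.0053, -0.002, 0.0065, -0.0091]]
```

{"fn": "jog_arm", "kwargs": {"rows": [[-0.005,-0.002,0.006,-0.008],[0,0,0.001,0],[0,0,0,0]]}}

```text
time_s: 9.15
ee_pos: [0.5275, 0.3474, 0.1805]
ee_rot: [[0.964, -0.261, 0.038], [-0.261, -0.965, -0.018], [0.041, 0.008, -0.999]]
wrist_force: [0.4, -0.1, -0.3]
finger_gap: 0.599
```

```bash
python3 go.py 0.5267 0.349 0.182 -15;  python3 - <<'E'
from geo import *
import cv2
t=ctrl.capture("top")[150:240,50:170,::-1];s=ctrl.capture("side")[310:430,210:370,::-1]
cv2.imwrite("pics/g.png",np.hstack([cv2.resize(q,(400,300),interpolation=2) for q in(t,s)]))
E
```

```text
t 9.15 pos [0.5275 0.3474 0.1805] yaw -15.14 D [-0.0008  0.0016  0.0015] dyaw 0.14 F [ 0.4 -0.1 -0.3] gap 0.599 tilt [ 0.0376 -0.0182]
[[-0.0011, -0.0013, -0.0015, -0.0024]]
```

View pics/g.png

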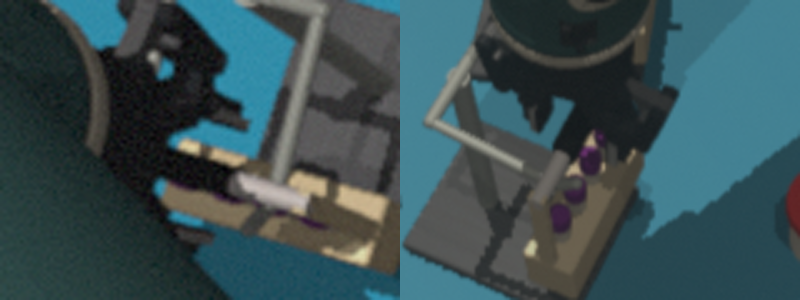

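The fingers straddle the black grip of the purple-capped carrier, with the caps visible in the side view. Closing now.

{"fn": "jog_arm", "kwargs": {"rows": [[0,0,0,0],[0,0,0,0],[0,0,0,0],[0,0,0,0],[0,0,0,0]], "grip": 0, "squeeze": 80}}

```text
time_s: 9.67
ee_pos: [0.5284, 0.3482, 0.1832]
ee_rot: [[0.964, -0.262, 0.041], [-0.261, -0.965, -0.016], [0.044, 0.005, -0.999]]
wrist_force: [0.2, 0.9, -3.1]
finger_gap: 0.171
```

```bash
python3 go.py 0.5267 0.349 0.21 -15
```

```text
t 9.67 pos [0.5284 0.3482 0.1832] yaw -15.16 D [-0.0017  0.0008  0.0268] dyaw 0.16 F [ 0.2  0.9 -3.1] gap 0.171 tilt [ 0.0408 -0.0164]
[[-0.0007, -0.0002, -0.0268, -0.0027]]
```

{"fn": "jog_arm", "kwargs": {"rows": [[0.0005,0,-0.01,0],[0.0005,0,-0.01,0],[0.0003,0,-0.007,0]]}}

```text
time_s: 9.92
ee_pos: [0.5275, 0.3475, 0.2105]
ee_rot: [[0.965, -0.261, 0.037], [-0.261, -0.965, -0.018], [0.041, 0.008, -0.999]]
wrist_force: [-0.1, -0.1, -4.3]
finger_gap: 0.166
```

```bash
python3 go.py 0.4516 0.3685 0.212 -15
```

```text
t 9.92 pos [0.5275 0.3475 0.2105] yaw -15.13 D [-0.0759  0.021   0.0015] dyaw 0.13 F [-0.1 -0.1 -4.3] gap 0.166 tilt [ 0.0373 -0.0184]
[[-0.0393, -0.0002, -0.0024, -0.0012], [-0.0393, -0.0002, -0.0024, -0.0012]]
```

{"fn": "jog_arm", "kwargs": {"rows": [[-0.012,0,-0.0005,0],[-0.018,0,-0.0008,0],[-0.018,0,-0.0008,0],[-0.018,0,-0.0008,0],[-0.012,0,-0.0005,0]]}}

```text
time_s: 10.33
ee_pos: [0.4514, 0.3683, 0.2149]
ee_rot: [[0.963, -0.266, 0.041], [-0.265, -0.964, -0.016], [0.044, 0.005, -0.999]]
wrist_force: [-0.1, 0.9, -4.1]
finger_gap: 0.171
```

```bash
python3 go.py 0.4516 0.3685 0.212 -15
```

```text
t 10.33 pos [0.4514 0.3683 0.2149] yaw -15.4 D [ 0.0002  0.0002 -0.0029] dyaw 0.4 F [-0.1  0.9 -4.1] gap 0.171 tilt [ 0.0411 -0.0165]
[[0.0, -0.0003, 0.0029, -0.0069]]
```

{"fn": "jog_arm", "kwargs": {"rows": [[-0.001,0,-0.02,0],[0.001,0,-0.035,0],[0.001,0,-0.04,0],[0.001,0,-0.04,0],[0.001,0,-0.03,0]]}}

```text
time_s: 10.75
ee_pos: [0.4398, 0.3702, 0.3817]
ee_rot: [[0.965, -0.259, 0.032], [-0.258, -0.966, -0.023], [0.037, 0.014, -0.999]]
wrist_force: [1.1, 0.7, -3.5]
finger_gap: 0.171
```

```bash
python3 go.py 0.577 -0.202 0.385 -0.4 23
```

```text
t 10.75 pos [0.4398 0.3702 0.3817] yaw -14.97 D [ 0.1372 -0.5722  0.0033] dyaw 14.57 F [ 1.1  0.7 -3.5] gap 0.171 tilt [ 0.0321 -0.0231]
[[0.0122, 0.0225, 0.0006, -0.0111], [0.0119, 0.0226, 0.0006, -0.0111], [0.0117, 0.0227, 0.0006, -0.0111], [0.0114, 0.0229, 0.0006, -0.0111], [0.0112, 0.023, 0.0006, -0.0111]]
[[0.0109, 0.0231, 0.0006, -0.0111], [0.0107, 0.0232, 0.0006, -0.0111], [0.0104, 0.0234, 0.0006, -0.0111], [0.0102, 0.0235, 0.0006, -0.0111], [0.0099, 0.0236, 0.0006, -0.0111]]
[[0.0096, 0.0237, 0.0005, -0.0111], [0.0094, 0.0238, 0.0005, -0.0111], [0.0091, 0.0239, 0.0005, -0.0111], [0.0088, 0.024, 0.0005, -0.0111], [0.0086, 0.0241, 0.0005, -0.0111]]
[[0.0083, 0.0242, 0.0005, -0.0111], [0.008, 0.0243, 0.0005, -0.0111], [0.0078, 0.0244, 0.0005, -0.0111], [0.0075, 0.0245, 0.0005, -0.0111], [0.0072, 0.0245, 0.0005, -0.0111]]
[[0.007, 0.0246, 0.0005, -0.0111], [0.0067, 0.0247, 0.0004, -0.0111], [0.0064, 0.0248, 0.0004, -0.0111]]
```

{"fn": "jog_arm", "kwargs": {"rows": [[0.01,0.018,0,-0.011],[0.012,0.0225,0,-0.011],[0.012,0.0225,0,-0.011],[0.0115,0.023,0,-0.011],[0.011,0.023,0,-0.011]]}}

```text
time_s: 11.17
ee_pos: [0.4663, 0.2554, 0.3955]
ee_rot: [[0.981, -0.192, 0.042], [-0.191, -0.981, -0.013], [0.044, 0.005, -0.999]]
wrist_force: [1.1, 0.5, -4.2]
finger_gap: 0.176
```

{"fn": "jog_arm", "kwargs": {"rows": [[0.011,0.023,0,-0.011],[0.0105,0.023,0,-0.011],[0.0105,0.0235,0,-0.011],[0.01,0.0235,0,-0.011],[0.01,0.0235,0,-0.011]]}}

```text
time_s: 11.58
ee_pos: [0.4963, 0.1268, 0.401]
ee_rot: [[0.99, -0.133, 0.045], [-0.132, -0.991, -0.014], [0.047, 0.008, -0.999]]
wrist_force: [1.2, 0.9, -4.2]
finger_gap: 0.172
```

```bash
python3 go.py 0.577 -0.202 0.375 -0.4 14
```

```text
t 11.58 pos [0.4963 0.1268 0.401 ] yaw -7.59 D [ 0.0807 -0.3288 -0.026 ] dyaw 7.19 F [ 1.2  0.9 -4.2] gap 0.172 tilt [ 0.0454 -0.0141]
[[0.0087, 0.0225, 0.0024, -0.009], [0.0085, 0.0226, 0.0024, -0.009], [0.0083, 0.0227, 0.0024, -0.009], [0.0081, 0.0227, 0.0024, -0.009], [0.0079, 0.0228, 0.0024, -0.009]]
[[0.0077, 0.0229, 0.0024, -0.009], [0.0075, 0.0229, 0.0024, -0.009], [0.0073, 0.023, 0.0024, -0.009], [0.0071, 0.0231, 0.0024, -0.009], [0.0069, 0.0231, 0.0024, -0.009]]
[[0.0067, 0.0232, 0.0024, -0.009], [0.0065, 0.0233, 0.0023, -0.009], [0.0063, 0.0233, 0.0023, -0.009], [0.006, 0.0234, 0.0023, -0.009]]
```

{"fn": "jog_arm", "kwargs": {"rows": [[0.009,0.0225,0.002,-0.009],[0.009,0.0225,0.002,-0.009],[0.008,0.0225,0.002,-0.009],[0.008,0.023,0.002,-0.009],[0.008,0.023,0.002,-0.009]]}}

```text
time_s: 12.0
ee_pos: [0.5247, 0.0041, 0.3964]
ee_rot: [[0.995, -0.084, 0.049], [-0.083, -0.996, -0.015], [0.05, 0.011, -0.999]]
wrist_force: [-0.0, -0.2, -3.8]
finger_gap: 0.17
```

{"fn": "jog_arm", "kwargs": {"rows": [[0.008,0.023,0.004,-0.009],[0.007,0.023,0.004,-0.009],[0.007,0.023,0.004,-0.009],[0.007,0.023,0.004,-0.009],[0.007,0.023,0.004,-0.009]]}}

```text
time_s: 12.42
ee_pos: [0.5537, -0.1175, 0.3816]
ee_rot: [[0.998, -0.035, 0.051], [-0.034, -0.999, -0.016], [0.052, 0.015, -0.999]]
wrist_force: [1.8, 0.0, -5.4]
finger_gap: 0.172
```

```bash
python3 go.py 0.573 -0.201 0.33 -0.4 4
```

```text
t 12.42 pos [ 0.5537 -0.1175  0.3816] yaw -1.95 D [ 0.0193 -0.0835 -0.0516] dyaw 1.55 F [ 1.8  0.  -5.4] gap 0.172 tilt [ 0.0511 -0.0164]
[[0.0049, 0.0205, 0.0135, -0.0068], [0.0047, 0.0205, 0.0135, -0.0068], [0.0046, 0.0206, 0.0134, -0.0068], [0.0045, 0.0206, 0.0134, -0.0068]]
```

{"fn": "jog_arm", "kwargs": {"rows": [[0.005,0.02,0.015,-0.007],[0.004,0.02,0.02,-0.007],[0.004,0.02,0.02,-0.007],[0.004,0.016,0.018,-0.005],[0,0,0,0]]}}

```text
time_s: 12.83
ee_pos: [0.5725, -0.2029, 0.3091]
ee_rot: [[0.999, -0.011, 0.053], [-0.01, -1.0, -0.018], [0.053, 0.018, -0.998]]
wrist_force: [-0.8, 1.0, -4.5]
finger_gap: 0.168
```

```bash
python3 go.py 0.573 -0.201 0.30 -0.4 4;  python3 - <<'E'
from geo import *
import cv2
t=ctrl.capture("top")[130:280,360:560,::-1];s=ctrl.capture("side")[30:230,240:440,::-1]
cv2.imwrite("pics/t1.png",t);cv2.imwrite("pics/h.png",np.hstack([cv2.copyMakeBorder(cv2.resize(t,(400,300),interpolation=2),0,100,0,0,0),cv2.resize(s,(400,400),interpolation=2)]))
E
```

```text
t 12.83 pos [ 0.5725 -0.2029  0.3091] yaw -0.57 D [ 0.0005  0.0019 -0.0091] dyaw 0.17 F [-0.8  1.  -4.5] gap 0.168 tilt [ 0.0526 -0.0184]
[[-0.0, -0.0005, 0.0023, -0.0008], [-0.0, -0.0005, 0.0023, -0.0008], [-0.0, -0.0005, 0.0023, -0.0008], [-0.0, -0.0005, 0.0023, -0.0008]]
```

View pics/h.png

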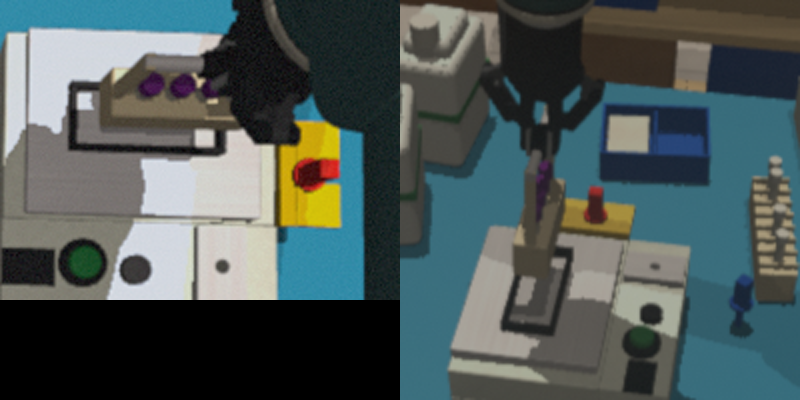

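```bash
python3 - <<'E'
from geo import *
s=ctrl.state();p=s["ee_pos"];R=s["ee_rot"]
for nm,Q in(("conform",R),("upright",None)):
  for lx in(-1,1):
    if nm=="conform": X=p+R@np.array([lx*.02,-.06,.1275])
    else: X=p+np.array([lx*.02,.06,-.1275])
    print(nm,lx,X.round(4),"side",proj("side",X).round(1),"top",proj("top",X).round(1))
print(tri({"side":(314,167),"top":(413.5,191)}))
E
```

```text
conform -1 [ 0.5611 -0.1421  0.1827] side [311.  169.1] top [409.2 189.2]
conform 1 [ 0.601  -0.1424  0.185 ] side [293.6 166.4] top [409.8 165.5]
upright -1 [ 0.5534 -0.1399  0.1847] side [314.1 169.5] top [408.2 193.5]
upright 1 [ 0.5934 -0.1399  0.1847] side [296.7 167.6] top [408.2 170. ]
(array([ 0.55705143, -0.14895943,  0.18401442]), np.float64(0.744816201104527))
```

The pin is upright in the notch at top (517,216). The carrier hangs over the tray, nearly upright, with its bottom-left corner at side (314,167) and top (413,191). I'll lower it to just above the rim and check once more.

{"fn": "jog_arm", "kwargs": {"rows": [[0,-0.002,0.015,0],[0,0,0.018,0],[0,0,0.016,0],[0,0,0.006,0]]}}

```text
time_s: 13.27
ee_pos: [0.579, -0.1947, 0.262]
ee_rot: [[0.998, -0.005, 0.064], [-0.004, -1.0, -0.019], [0.064, 0.019, -0.998]]
wrist_force: [-0.4, 0.5, -4.4]
finger_gap: 0.175
```

```bash
python3 go.py 0.573 -0.201 0.255 -0.4;  python3 - <<'E'
from geo import *
import cv2
s=ctrl.state();p=s["ee_pos"];R=s["ee_rot"]
ims={"top":ctrl.capture("top")[:,:,::-1].copy(),"side":ctrl.capture("side")[:,:,::-1].copy()}
out=[]
for n,(x,y,w,h) in {"top":(380,150,100,75),"side":(280,110,80,100)}.items():
    k=4 if n=="top" else 5; c=cv2.resize(ims[n][y:y+h,x:x+w],None,fx=k,fy=k,interpolation=2)
    def d(X,col): 
        q=(proj(n,X)-[x,y])*k; cv2.circle(c,tuple(int(v) for v in q),2,col,-1)
    for lx in(-1,1):
        for ly in(-1,1):
            d(p+R@np.array([lx*.02,ly*.06,.1275]),(0,255,0)); d(p+np.array([lx*.02,ly*.06,-.1275]),(0,255,255))
            d(np.array([.5771+lx*.026,-.2024+ly*.066,.114]),(0,0,255))
    out.append(cv2.copyMakeBorder(c,0,500-c.shape[0],0,0,0) if n=="top" else c)
cv2.imwrite("pics/i.png",np.hstack(out))
E
```

```text
t 13.27 pos [ 0.579  -0.1947  0.262 ] yaw -0.22 D [-0.006  -0.0063 -0.007 ] dyaw -0.18 F [-0.4  0.5 -4.4] gap 0.175 tilt [ 0.0644 -0.0195]
[[-0.0064, 0.0062, 0.0068, 0.0032]]
```

View pics/i.png

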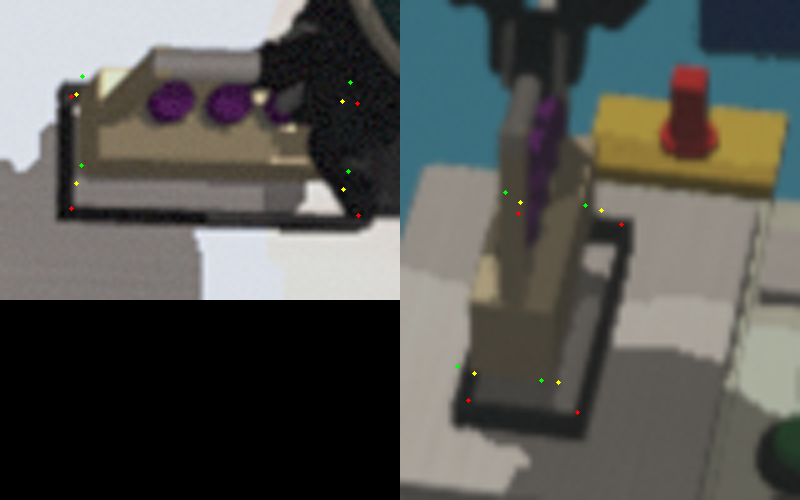

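The carrier's bottom corners, side (374,183) and (391,186), sit within 1–2 mm of the "upright" prediction. It therefore hangs almost plumb and needs about −4 mm in x and −6 mm in y.

{"fn": "jog_arm", "kwargs": {"rows": [[-0.004,0.006,0,0],[0,0,0,0]]}}

```text
time_s: 13.53
ee_pos: [0.5756, -0.2006, 0.2653]
ee_rot: [[0.998, -0.004, 0.067], [-0.002, -1.0, -0.02], [0.067, 0.02, -0.998]]
wrist_force: [-0.6, -0.0, -3.9]
finger_gap: 0.17
```

```bash
python3 go.py 0.575 -0.2005 0.232 -0.4 3
```

```text
t 13.53 pos [ 0.5756 -0.2006  0.2653] yaw -0.14 D [-0.0006  0.0001 -0.0333] dyaw -0.26 F [-0.6 -0.  -3.9] gap 0.17 tilt [ 0.067  -0.0203]
[[-0.0009, -0.0003, 0.011, 0.0015], [-0.0009, -0.0003, 0.011, 0.0015], [-0.0009, -0.0003, 0.011, 0.0015]]
```

{"fn": "jog_arm", "kwargs": {"rows": [[-0.001,0,0.011,0.002],[-0.001,0,0.013,0.001],[-0.001,0,0.01,0]]}}

```text
time_s: 13.78
ee_pos: [0.5765, -0.2022, 0.2341]
ee_rot: [[0.997, -0.008, 0.074], [-0.006, -1.0, -0.023], [0.074, 0.023, -0.997]]
wrist_force: [0.0, 0.3, -3.3]
finger_gap: 0.172
```

```bash
python3 go.py 0.575 -0.2005 0.227 -0.4
```

```text
t 13.78 pos [ 0.5765 -0.2022  0.2341] yaw -0.37 D [-0.0015  0.0017 -0.0071] dyaw -0.03 F [ 0.   0.3 -3.3] gap 0.172 tilt [ 0.0742 -0.0233]
[[-0.0021, -0.0019, 0.0069, 0.0005]]
```

{"fn": "jog_arm", "kwargs": {"rows": [[-0.002,-0.001,0.006,0],[0,0,0.003,0]]}}

```text
time_s: 13.95
ee_pos: [0.5784, -0.2049, 0.2287]
ee_rot: [[0.996, -0.011, 0.084], [-0.009, -1.0, -0.03], [0.085, 0.029, -0.996]]
wrist_force: [-4.1, 5.9, 44.7]
finger_gap: 0.171
```

```bash
python3 go.py 0.575 -0.2005 0.227 -0.4
```

```text
t 13.95 pos [ 0.5784 -0.2049  0.2287] yaw -0.49 D [-0.0034  0.0044 -0.0017] dyaw 0.09 F [-4.1  5.9 44.7] gap 0.171 tilt [ 0.0844 -0.0296]
[[-0.0036, -0.0044, 0.0013, -0.0017]]
```

{"fn": "jog_arm", "kwargs": {"rows": [[0,0,-0.0005,0],[0,0,0,0]]}}

```text
time_s: 14.12
ee_pos: [0.5791, -0.2052, 0.2305]
ee_rot: [[0.996, -0.012, 0.087], [-0.009, -0.999, -0.031], [0.087, 0.03, -0.996]]
wrist_force: [-1.1, -0.2, -2.8]
finger_gap: 0.168
```

```bash
python3 go.py 0.575 -0.2005 0.227 -0.4; python3 - <<'E'
from geo import *
import cv2
cv2.imwrite("pics/top_seat.png",ctrl.capture("top")[:,:,::-1]);cv2.imwrite("pics/side_seat.png",ctrl.capture("side")[:,:,::-1])
E
```

```text
t 14.12 pos [ 0.5791 -0.2052  0.2305] yaw -0.53 D [-0.0041  0.0047 -0.0035] dyaw 0.13 F [-1.1 -0.2 -2.8] gap 0.168 tilt [ 0.0871 -0.0306]
[[-0.0044, -0.0047, 0.003, -0.0022]]
```

{"fn": "jog_arm", "kwargs": {"rows": [[-0.005,-0.005,0,0],[0,0,0.002,0]]}}

```text
time_s: 14.38
ee_pos: [0.576, -0.2021, 0.2298]
ee_rot: [[0.996, -0.013, 0.092], [-0.01, -0.999, -0.034], [0.093, 0.033, -0.995]]
wrist_force: [-2.7, -1.0, 10.3]
finger_gap: 0.17
```

```bash
python3 go.py 0.575 -0.2005 0.2285 -0.4
```

```text
t 14.38 pos [ 0.576  -0.2021  0.2298] yaw -0.6 D [-0.001   0.0016 -0.0013] dyaw 0.2 F [-2.7 -1.  10.3] gap 0.17 tilt [ 0.0924 -0.0341]
[[-0.0011, -0.0017, 0.0012, -0.0034]]
```

{"fn": "jog_arm", "kwargs": {"rows": [[0,0,0,0],[0,0,0,0],[0,0,0,0],[0,0,0,0]], "grip": 0.6}}

```text
time_s: 14.72
ee_pos: [0.5761, -0.2019, 0.2293]
ee_rot: [[0.996, -0.013, 0.093], [-0.01, -0.999, -0.034], [0.093, 0.033, -0.995]]
wrist_force: [0.4, -0.5, 0.1]
finger_gap: 0.604
```

```bash
python3 go.py 0.575 -0.2005 0.2285 -0.4; python3 - <<'E'
from geo import *
import cv2
t=ctrl.capture("top")[150:225,380:480,::-1];s=ctrl.capture("side")[110:210,280:380,::-1]
cv2.imwrite("pics/rel.png",np.hstack([cv2.resize(t,(400,300),interpolation=2),cv2.resize(s,(300,300),interpolation=2)]))
E
```

```text
t 14.72 pos [ 0.5761 -0.2019  0.2293] yaw -0.58 D [-0.0011  0.0014 -0.0008] dyaw 0.18 F [ 0.4 -0.5  0.1] gap 0.604 tilt [ 0.0926 -0.0338]
[[-0.0011, -0.0014, 0.0007, -0.0031]]
```

{"fn": "jog_arm", "kwargs": {"rows": [[0.001,0.0003,-0.01,0],[0.002,0.001,-0.025,0],[0.003,0.001,-0.035,0],[0.003,0.001,-0.035,0],[0.002,0.001,-0.03,0]]}}

```text
time_s: 15.23
ee_pos: [0.5718, -0.2007, 0.3652]
ee_rot: [[0.997, -0.012, 0.082], [-0.009, -1.0, -0.029], [0.082, 0.028, -0.996]]
wrist_force: [-0.4, -0.1, 1.0]
finger_gap: 0.598
```

```bash
python3 go.py 0.444 -0.148 0.30 -0.4; python3 - <<'E'
from geo import *
import cv2
t=ctrl.capture("top")[140:290,345:545,::-1];s=ctrl.capture("side")[90:260,250:420,::-1]
cv2.imwrite("pics/j.png",np.hstack([cv2.copyMakeBorder(cv2.resize(t,(400,300),interpolation=2),0,100,0,0,0),cv2.resize(s,(400,400),interpolation=2)]))
E
```

```text
t 15.23 pos [ 0.5718 -0.2007  0.3652] yaw -0.54 D [-0.1278  0.0527 -0.0652] dyaw 0.14 F [-0.4 -0.1  1. ] gap 0.598 tilt [ 0.0815 -0.0285]
[[-0.0333, -0.0132, 0.0133, -0.0006], [-0.0333, -0.0133, 0.0133, -0.0006], [-0.0333, -0.0133, 0.0133, -0.0006], [-0.0333, -0.0133, 0.0133, -0.0006]]
```

View pics/j.png

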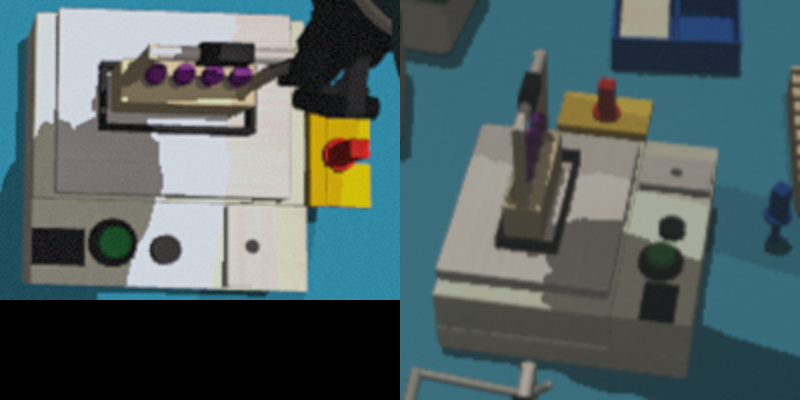

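The carrier stands inside the tray, set toward the rear. The pin is upright on the bracket, top (516,216), and its bore is empty. I'll check numerically that the carrier is flat and not perched on the rim.

```bash
python3 - <<'E'
from geo import *
T=lambda u,v:(345+u/2,140+v/2); S=lambda u,v:(250+(u-400)*170/400,90+v*170/400)
print("grip (want z.245)",tri({"top":T(227,54),"side":S(531,88)}))
a=-.007
for dx in(0,.003,.006):
  c=np.array([.577+dx,-.2024])
  f=lambda x,y,z:np.append(c+Rz(a)@np.array([x,y]),z)
  for nm,X in(("grip",f(0,0,.245)),("near front bottom",f(-.02,.06,.1)),("near rear bottom",f(.02,.06,.1)),("near front top",f(-.02,.06,.15)),("far front top",f(-.02,-.06,.15)),("near bar end",f(0,.06,.245))):
    t=(proj("top",X)-[345,140])*2; s=(proj("side",X)-[250,90])*400/170+[400,0]; print(dx,nm,"top",t.round(),"side",s.round())
E
```

```text
grip (want z.245) (array([ 0.58279731, -0.20251466,  0.25114543]), np.float64(0.21724093806466271))
0 grip top [224.  64.] side [537.  94.]
0 near front bottom top [109. 120.] side [549. 246.]
0 near rear bottom top [110.  78.] side [510. 242.]
0 near front top top [120. 110.] side [548. 211.]
0 far front top top [257. 114.] side [569. 130.]
0 near bar end top [147.  61.] side [525. 135.]
0.003 grip top [224.  60.] side [534.  93.]
0.003 near front bottom top [109. 117.] side [546. 246.]
0.003 near rear bottom top [110.  75.] side [507. 241.]
0.003 near front top top [120. 107.] side [545. 210.]
0.003 far front top top [257. 111.] side [566. 130.]
0.003 near bar end top [147.  57.] side [522. 135.]
0.006 grip top [224.  56.] side [530.  93.]
0.006 near front bottom top [109. 114.] side [543. 246.]
0.006 near rear bottom top [110.  72.] side [504. 241.]
0.006 near front top top [120. 103.] side [542. 210.]
0.006 far front top top [257. 108.] side [563. 130.]
0.006 near bar end top [147.  54.] side [518. 134.]
```

```bash
python3 - <<'E'
from geo import *
import cv2
im={n:ctrl.capture(n) for n in P}
cen={}
for n,(x,y,w,h) in {"top":(400,155,80,40),"side":(290,110,40,80)}.items():
    c=im[n][y:y+h,x:x+w].astype(int); m=((c[...,0]-c[...,1]>15)&(c[...,2]-c[...,1]>15)).astype(np.uint8)
    k,l,st,ce=cv2.connectedComponentsWithStats(m); print(n,[(st[i,4],(ce[i]+[x,y]).round(1).tolist()) for i in range(1,k) if st[i,4]>8])
a=-.007
for dx in(0,.003,.006):
  for z in (.175,.18): print(dx,z,[proj("top",np.append(np.array([.577+dx,-.2024])+Rz(a)@np.array([0,y]),z)).round(1).tolist() for y in(.045,.015,-.015,-.045)])
# front face lower part in top view, and rear gap: profile down column through block
for u in(415,440,455): print(u,im["top"][160:210,u].mean(1).round().astype(int).tolist())
E
```

```text
top [(np.int32(81), [422.5, 176.4]), (np.int32(85), [436.9, 176.7]), (np.int32(87), [451.2, 177.1]), (np.int32(89), [464.9, 177.5])]
side [(np.int32(33), [306.7, 143.2]), (np.int32(10), [305.4, 153.0])]
0 0.175 [[417.2, 181.0], [434.8, 181.5], [452.4, 182.0], [469.9, 182.6]]
0 0.18 [[417.9, 180.3], [435.6, 180.9], [453.3, 181.4], [470.9, 182.0]]
0.003 0.175 [[417.2, 179.2], [434.8, 179.8], [452.4, 180.3], [469.9, 180.9]]
0.003 0.18 [[417.9, 178.5], [435.6, 179.1], [453.3, 179.7], [470.9, 180.2]]
0.006 0.175 [[417.2, 177.5], [434.8, 178.0], [452.3, 178.6], [469.9, 179.1]]
0.006 0.18 [[417.9, 176.8], [435.6, 177.4], [453.3, 177.9], [470.9, 178.5]]
415 [213, 214, 214, 213, 214, 206, 174, 119, 71, 64, 67, 67, 69, 67, 66, 67, 65, 67, 71, 74, 83, 96, 101, 103, 102, 105, 107, 106, 104, 104, 98, 82, 66, 64, 64, 66, 93, 115, 114, 112, 115, 94, 44, 22, 25, 43, 87, 115, 115, 113]
440 [214, 214, 190, 122, 102, 112, 116, 112, 103, 96, 112, 135, 124, 103, 88, 55, 48, 52, 53, 59, 67, 76, 92, 101, 107, 103, 100, 101, 105, 106, 145, 166, 113, 73, 64, 64, 72, 93, 119, 168, 215, 216, 181, 75, 50, 41, 69, 159, 214, 216]
455 [180, 80, 36, 32, 36, 42, 46, 48, 51, 49, 33, 17, 27, 62, 94, 106, 88, 47, 55, 57, 64, 86, 98, 98, 101, 104, 101, 100, 106, 152, 201, 188, 138, 72, 64, 65, 61, 83, 108, 116, 165, 215, 188, 108, 49, 43, 35, 87, 168, 217]
```

The caps, grip and front-bottom edge all give the same x offset (+6 to 7 mm). The carrier is therefore plumb, sits on the tray floor and touches the rear rim on the inside. Next is the start button.

{"fn": "jog_arm", "kwargs": {"rows": [[-0.033,-0.013,0.01,0],[-0.033,-0.013,0.012,0],[-0.033,-0.013,0.014,0],[-0.028,-0.012,0.014,0],[0,0,0,0]], "grip": 0}}

```text
time_s: 15.85
ee_pos: [0.4431, -0.1477, 0.294]
ee_rot: [[0.997, -0.013, 0.075], [-0.011, -1.0, -0.025], [0.075, 0.024, -0.997]]
wrist_force: [1.6, 0.2, 1.2]
finger_gap: -0.001
```

```bash
python3 go.py 0.444 -0.148 0.15 -0.4 5
```

```text
t 15.85 pos [ 0.4431 -0.1477  0.294 ] yaw -0.63 D [ 0.0009 -0.0003 -0.144 ] dyaw 0.23 F [1.6 0.2 1.2] gap -0.001 tilt [ 0.0745 -0.025 ]
[[-0.002, -0.0006, 0.0287, -0.0008], [-0.002, -0.0006, 0.0287, -0.0008], [-0.002, -0.0006, 0.0287, -0.0008], [-0.002, -0.0006, 0.0287, -0.0008], [-0.002, -0.0006, 0.0287, -0.0008]]
```

{"fn": "jog_arm", "kwargs": {"rows": [[-0.002,-0.0005,0.028,0],[-0.002,-0.0005,0.03,0],[-0.002,-0.0005,0.03,0],[-0.002,-0.0005,0.028,0],[-0.002,-0.0005,0.02,0]]}}

```text
time_s: 16.27
ee_pos: [0.4406, -0.1479, 0.1541]
ee_rot: [[0.997, -0.013, 0.077], [-0.011, -1.0, -0.027], [0.077, 0.026, -0.997]]
wrist_force: [-0.0, -0.3, 0.6]
finger_gap: -0.0
```

```bash
python3 go.py 0.444 -0.148 0.11 -0.4 3
```

```text
t 16.27 pos [ 0.4406 -0.1479  0.1541] yaw -0.6 D [ 0.0034 -0.0001 -0.0441] dyaw 0.2 F [-0.  -0.3  0.6] gap -0.0 tilt [ 0.0765 -0.0273]
[[0.0, -0.0004, 0.0147, -0.0012], [0.0, -0.0004, 0.0147, -0.0012], [0.0, -0.0004, 0.0147, -0.0012]]
```

{"fn": "jog_arm", "kwargs": {"rows": [[0.001,0,0.014,0],[0,0,0.014,0],[0,0,0.012,0],[0,0,0,0]]}}

```text
time_s: 16.6
ee_pos: [0.4398, -0.1472, 0.1059]
ee_rot: [[0.998, -0.012, 0.065], [-0.01, -1.0, -0.022], [0.066, 0.022, -0.998]]
wrist_force: [0.5, -0.3, 1.7]
finger_gap: 0.005
```

```bash
python3 go.py 0.444 -0.148 0.097 -0.4 3
```

```text
t 16.6 pos [ 0.4398 -0.1472  0.1059] yaw -0.58 D [ 0.0042 -0.0008 -0.0089] dyaw 0.18 F [ 0.5 -0.3  1.7] gap 0.005 tilt [ 0.0654 -0.0222]
[[0.0012, 0.0002, 0.003, -0.001], [0.0012, 0.0002, 0.003, -0.001], [0.0012, 0.0002, 0.003, -0.001]]
```

{"fn": "jog_arm", "kwargs": {"rows": [[0.003,0,0.003,0],[0,0,0.003,0],[0,0,0.003,0]]}}

```text
time_s: 16.85
ee_pos: [0.4433, -0.1473, 0.0992]
ee_rot: [[0.998, -0.012, 0.063], [-0.01, -1.0, -0.023], [0.064, 0.022, -0.998]]
wrist_force: [-42.4, 13.8, 111.3]
finger_gap: 0.0
```

{"fn": "jog_arm", "kwargs": {"rows": [[0,0,0.002,0],[0,0,0.002,0]]}}

```text
time_s: 17.02
ee_pos: [0.4431, -0.1473, 0.1002]
ee_rot: [[0.998, -0.012, 0.061], [-0.01, -1.0, -0.026], [0.061, 0.025, -0.998]]
wrist_force: [-26.6, 8.5, 58.6]
finger_gap: 0.001
```

The button bottomed out: TCP went from 0.106 to about 0.099 and the force rose steeply, with a read-out peak of about 120 N, right at the limit. Retreating.

{"fn": "jog_arm", "kwargs": {"rows": [[0,0,-0.006,0],[0.001,0,-0.015,0],[0.002,0,-0.03,0],[0.002,0,-0.035,0],[0.002,0,-0.035,0]]}}

```text
time_s: 17.43
ee_pos: [0.4405, -0.1427, 0.2241]
ee_rot: [[0.998, -0.01, 0.055], [-0.009, -1.0, -0.023], [0.055, 0.023, -0.998]]
wrist_force: [0.2, -1.0, 0.1]
finger_gap: 0.003
```

{"fn": "jog_arm", "kwargs": {"rows": [[-0.01,0,-0.035,0],[-0.01,0,-0.03,0],[0,0,0,0],[0,0,0,0],[0,0,0,0]]}}

```text
time_s: 17.85
ee_pos: [0.4183, -0.1403, 0.3014]
ee_rot: [[0.998, -0.009, 0.069], [-0.007, -1.0, -0.029], [0.069, 0.028, -0.997]]
wrist_force: [-0.1, -0.3, -0.7]
finger_gap: 0.003
```

```bash
python3 go.py 0.444 -0.148 0.3 -0.4 9|head -1; python3 - <<'E'
from geo import *
import cv2
im={n:ctrl.capture(n) for n in P}
for n in im: cv2.imwrite(f"pics/{n}_end.png",im[n][:,:,::-1])
c=im["top"][155:195,400:480].astype(int); m=((c[...,0]-c[...,1]>15)&(c[...,2]-c[...,1]>15)).astype(np.uint8)
k,l,st,ce=cv2.connectedComponentsWithStats(m); print("caps",[(ce[i]+[400,155]).round(1).tolist() for i in range(1,k) if st[i,4]>8])
def red(im,x,y,w,h):
    c=im[y:y+h,x:x+w].astype(int); m=((c[...,0]-c[...,1]>60)&(c[...,0]-c[...,2]>60)).astype(np.uint8)
    k,l,st,ce=cv2.connectedComponentsWithStats(m); i=1+st[1:,4].argmax(); return st[i].tolist(),(ce[i]+[x,y]).round(1).tolist()
for n,a in(("top",(490,190,60,60)),("side",(310,90,60,70))):
    print("pin",n,red(im[n],*a)); b=np.array([.5322,-.3606,.115]); print(" expect mid",proj(n,b).round(1),"head top",proj(n,b+[0,0,.023]).round(1),"collar",proj(n,b-[0,0,.02]).round(1))
t0=cv2.imread("pics/top0.png")[:,:,::-1]; print("jar",red(t0,120,270,80,80)[1],red(im["top"],120,270,80,80)[1])
print("white carrier/stand & blue pin diff",[float(np.abs(t0[y:y+h,x:x+w].astype(int)-im["top"][y:y+h,x:x+w]).mean().round(1)) for x,y,w,h in((190,130,95,100),(445,305,40,30))])
E
```

```text
t 17.85 pos [ 0.4183 -0.1403  0.3014] yaw -0.39 D [ 0.0257 -0.0077 -0.0014] dyaw -0.01 F [-0.1 -0.3 -0.7] gap 0.003 tilt [ 0.0688 -0.0289]
caps [[422.5, 176.1], [436.9, 176.6], [451.1, 177.0], [465.0, 177.6]]
pin top ([22, 19, 18, 11, 125], [522.6, 213.1])
 expect mid [519.8 215.1] head top [525.8 213.2] collar [514.8 216.6]
pin side ([25, 34, 6, 4, 24], [337.5, 125.5])
 expect mid [337.2 131.7] head top [337.3 124.6] collar [337.1 137.6]
jar [154.0, 307.1] [154.1, 307.1]
white carrier/stand & blue pin diff [17.9, 55.9]
```

```bash
python3 -c "
from station import ctrl
print(ctrl.sign_off(), ctrl.state()['time_s'])"
```

```text
the job is handed in; nothing more can be done
the job is handed in; nothing more can be done
```

I did all the steps in the order asked and handed the job in at about 18 s. The one thing that could fail it is the button press, where the wrist force read about 119.9 N against the 120 N limit.

- **Pin:** I drew it straight up and lowered it into the notch until the collar touched the bracket. The last picture I viewed, taken before the button press, shows it upright there. In the final images its red head is where a parked pin's should be.
- **Purple carrier:** I lifted it about 27 mm, moved it 79 mm clear of the hooks, then carried it over and lowered it into the tray. Caps, grip and base all line up, so it stands plumb on the tray floor. It sits about 6–7 mm rearward of centre, against the inside of the rear rim. The cap positions did not change after the button press.
- **Tool tilt:** this crept up to about 5° during the carry. I estimate the carrier leaned about 3° at release before settling flat.
- **Start button:** the finger tip went from 106 mm down to about 99 mm, where the force rose steeply, so it was fully down. The force is read only at the end of a call, so it may have passed 120 N between readings.
- **Rest of the scene:** the jar moved no more than 0.1 pixel, and the arm was clear of everything at the end. My before/after image comparison at the white-capped carrier and the blue pin showed differences. I put these down to the arm and its shadow but did not confirm it; nothing was commanded there except passing over the white carrier's stand.

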